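# Change over the parcel length gauge and gauge a parcel

### The arm

A 7-joint arm with a two-finger parallel gripper is mounted at the origin on a cart in front of the work surface, level with it; the furniture and walls round the work are solid. World frame = base frame: x ahead of the robot, y to its left, z up, the work surface at z = 0. Lengths are in m, angles in rad, forces in N, time in s.
With the tool pointing down it reaches from about 0.4 to 0.875 m from the base axis. Payload 6.5 kg.
Tool frame: the origin (TCP) lies on the centre line of the jaws, within the pads' length; the fingertips stand 25 mm ahead of it and the grasp point (between the pads) lies 6 mm ahead of it; z points along the fingers, y is the line along which they close (so a half turn about z gives the same grasp; the last joint's range is limited). The gripper opens to 85 mm and grips with 20 to 120 N. Pads are 22 mm wide; open, the fingers measure 114 mm over their backs; the gripper's body (76 mm by 85 mm) begins 54 mm behind the grasp point. The pads swing forward as they close: fully open they stand 13 mm farther back than shut.
Start: joints at [-1.365, 0.536, -0.004, 1.538, 0.003, 1.067, -0.071], TCP at [0.174, 0.626, 0.256] pointing down, gripper open.
Joint ranges: [-2.7, 2.7], [-0.37, 2.16], [-1.27, 1.26], [0.24, 2.4], [-1.31, 4.45], [0.19, 1.91], [-2.76, 2.76]. Speed limits (rad/s): [2.39, 2.39, 3.14, 3.14, 3.14, 3.14, 3.14].

### API

Orientations are given as a unit quaternion [x, y, z, w].
In Python, from cell import sense, camera, camera_params, hand_in, outline_of, mark_of gives the robot as it stands. The module is installed in compiled form; this text tells all that it offers.
- The arm moves only by the tool servo_tool, never from a script. Its argument "deltas" is one flat list of numbers, 6 for each row, row after row: the shift along the tool's x, y, z in m, then the turn, a rotation vector about the tool's x, y, z in degrees. In form: [dx, dy, dz, rx, ry, rz, dx, dy, dz, rx, ry, rz, ...]. A call has 1 to 8 rows; each row is the pose to reach, as a shift and turn from the pose commanded when the call began, along the tool's axes at that moment; what a row does not reach only later rows make up. A row lasts 1/12 s, in which the tool goes at most 41.7 mm and 7.16 degrees, less where a joint would pass 70% of its speed; a pose out of reach is approached as far as the arm can. A call with a gripper value outside its range is refused whole. "hand" is the opening, from -1 (shut) to 1 (fully open), set as the call begins (left out, the last holds). The fingers move at their own pace and stop on an object; "newtons" is the grip in N (left out, the last holds). Time passes only in rows, so rows that repeat a pose let the fingers close. It gives the time, the measured TCP pose, the force, the opening and the grip force at its end, in the units of the state.
- sense(): the state, without advancing time (a new reading comes with each control period).
- camera(name): name is "side" or "top" or "wrist"; returns the picture (420x560x3 uint8, red, green, blue); there is no depth.
- camera_params(name): a dict with "intrinsics" (3x3 intrinsics, pixels), "world_from_camera" (4x4, takes a point from camera to world coordinates). Camera axes: x right, y down, z forward; pixel columns grow to the right and rows downward; lengths in m; the calibration is good to about 2 mm. The wrist camera is an equidistant fisheye: a pixel r from the principal point sees the ray r / f radians off the axis. A picture is of the moment at which its call begins: read the wrist's pose just before it. camera_params takes no time and is no camera call; for the wrist camera it gives the pose at the moment of the call.
- hand_in(): hands the job in; it is judged then, once.
Trained networks look in the newest picture that a camera, given by its name, has taken for a name from the list of things; names that differ only in an ending like _2 or _b are one class to them, and where a whole thing is asked for, a point or a joint stands for the part that bears it (a point fixed in the world has none). Each returns a list of dicts, best first, with "score" (0 to 1); they miss things now and then, are a little off and sometimes report something else, mostly with a low value. They report only what shows in the picture. A call takes as long as a camera call.
- outline_of(name, camera): "region" (420x560 bool, what is visible of it).
- mark_of(name, camera): "location" ([x, y, z] in m, in world coordinates, good to about 4 mm: a listed point, or the origin of a listed thing).
The state is a dict: "clock": time; "qpos": joint angles; "qvel": joint speeds; "tau": joint torques, N m; "tool_pos": TCP position; "ee_rot": TCP orientation; "wrist_force": force on the tool from outside, world axes, zero at the start; "moment": the same for the moment, N m; "gripper_width": finger opening in m; "grip_force": force on a finger pad.
Only numpy, scipy, OpenCV 4.12 (cv2) and the standard library are available. Lean on these libraries where they do the work, as an engineer would, in place of code of your own. Each camera call takes 0.05 s, during which the arm holds its last target. There are 200 camera calls.

### The job

Change the length gauge over to the longer parcel size: lift the steel stop arm off its pivot pin, turn it end for end so that its short end points to the end fence, and refit it on the pin, fully down between its guides. Then lay the long narrow parcel flat and lengthwise on the gauge plate, in the space between the stop arm and the end fence and centred across the plate. Leave the other parcel and the tape roll where they are.

Things in the scene. Friction and masses are not known exactly. Their poses are not given: they have to be found in the camera images.
- gauge: Length gauge, fixed to the worktop: grey painted metal plate 331 x 100 x 10 mm with a pivot pin on a dark steel saddle and an end fence. Origin on the worktop under the pin; +x runs along the plate to the fence, z up. The plate runs from x = -115 to +216 mm. The saddle is 90 mm along x, 44 mm wide, its top 32 mm above the worktop.
- gauge_pin (a point): Foot of the fixed upright pin, on its axis, at the saddle top; axes as gauge. Pin 10 mm thick, 24 mm tall, top 7 mm tapering to 3 mm. Four guide cheeks at x = +-27 to +-43 mm leave a slot 27 mm wide along x for the arm, flared at the top; they rise 19 mm over the saddle, so the arm cannot be turned on the pin until lifted above them.
- gauge_bed (a point): On the plate's upper face (10 mm above the worktop), axes as gauge: centre of the parcel's space when the arm's short end points to the fence, 128.5 mm along gauge +x from the pin. The space is then 147 mm long (only 102 mm with the long end there).
- gauge_fence (a point): Middle of the end fence's inner face, at the plate's upper face, x = 202 mm in the gauge frame. The fence is an upright aluminium plate 12 mm thick and 90 mm wide, its top 50 mm above the worktop.
- stop_arm: Loose steel lever arm, 0.25 kg, bar 20 x 12 mm. Origin on the axis of its 14 mm through hole, at the bar's underside; z up, +x to the long end, -x to the short. Hub round the hole 40 (x) x 34 mm. Each end has a cross pad 40 mm wide, 9 mm thick, hanging 18 mm below the underside. At the start it is seated: origin at gauge_pin, long end to the fence.
- stop_arm_grip (a point): Middle of the arm's bridge handle, 49 mm above the arm's underside, straight over the hole; axes as stop_arm. The handle's square bar runs along x, 62 mm long, 14 mm wide, 14 mm high, on two posts at x = +-26 mm; 30 mm free below it. Grip it along y.
- stop_arm_long_end (a point): Outer face of the long end's pad, 100 mm from the hole along arm +x, at the level of the bar's underside.
- stop_arm_short_end (a point): Outer face of the short end's pad, 55 mm from the hole along arm -x, at the level of the bar's underside.
- long_parcel: The long narrow sealed brown cardboard parcel, loose, 64 (x) x 127 (y) x 48 mm high, about 0.2 kg; origin at the centre of its underside. It lies flat on the worktop; grip across its x (64 mm). Its place is one of three that it shares with wide_parcel and tape.
- wide_parcel: A wider grey-white parcel, loose, 90 (x) x 117 (y) x 53 mm, origin at the centre of its underside. To be left alone.
- tape: A pale yellow tape roll lying flat, loose, 116 mm across, 48 mm high, origin at the centre of its underside. To be left alone.

How it is judged:
By the outcome, as a careful person would: the job done as asked, in the order asked, and still so for the second after the job is handed in, with the robot touching nothing.
It also fails if it takes over 64 s, if anything falls off the work surface, if the arm or the gripper's body presses on something with over 40 N, if the wrist force passes 120 N, or if a joint passes its speed limit or range.

## Working session

There is one attempt and no reset: what is moved stays moved. The work goes in short steps, Python scripts to look and compute and a tool call to move; the robot and the scene stay as the last step left them, time stands still between calls to the robot, and variables do not carry over. Pictures are saved under pics/ and viewed, at most 10 in all, crops included, and the job is handed in when it is done.

Besides the shell and the picture viewer there is one more tool, called as name(argument=value, ...) on one line, values as JSON. servo_tool: Moves the arm, as the interface text tells. Its arguments: {"type":"object","properties":{"deltas":{"type":"array","items":{"type":"number"}},"hand":{"type":"number"},"newtons":{"type":"number"}},"required":["deltas"]}

```bash
mkdir -p pics; ls; cat > h.py <<'E'
import numpy as np, cv2
from scipy.spatial.transform import Rotation as R
from cell import *
np.set_printoptions(precision=4,suppress=True)
def marks(cam,names):
    for n in names:
        m=mark_of(n,cam)
        print(cam,n,[(np.round(a['location'],4).tolist(),round(a['score'],2)) for a in m[:2]])
def save(cam,fn):
    im=camera(cam); cv2.imwrite('pics/'+fn,im[:,:,::-1]); return im
def to_tool(dp):
    return R.from_quat(sense()['ee_rot']).inv().apply(dp)
E
python3 - <<'E'
from h import *
s=sense(); print(s['clock'],s['tool_pos'],R.from_quat(s['ee_rot']).as_matrix(),s['gripper_width'])
a=save('top','top0.png');
marks('top',['gauge','gauge_pin','gauge_bed','gauge_fence','stop_arm','stop_arm_grip','stop_arm_long_end','stop_arm_short_end','long_parcel','wide_parcel','tape'])
b=save('side','side0.png')
marks('side',['gauge_pin','gauge_fence','stop_arm_grip','long_parcel'])
cv2.imwrite('pics/both0.png',cv2.resize(np.hstack([a,b]),(800,300))[:,:,::-1])
print(s['clock'],sense()['clock'])
E
```

```text
pics
0.0 [0.1744 0.6256 0.2554] [[-0.9633  0.2684 -0.0004]
 [ 0.2684  0.9633 -0.0018]
 [-0.0001 -0.0018 -1.    ]] 0.08545358027338311
top gauge [([0.5279, 0.0328, 0.0015], 0.55), ([0.525, 0.0321, 0.0299], 0.23)]
top gauge_pin [([0.5251, 0.0321, 0.0344], 0.71), ([0.5231, 0.0315, 0.0825], 0.15)]
top gauge_bed [([0.6378, -0.0195, 0.0091], 0.59)]
top gauge_fence [([0.7106, -0.0534, 0.0087], 0.83)]
top stop_arm [([0.5235, 0.0332, 0.0319], 0.75)]
top stop_arm_grip [([0.5195, 0.0335, 0.0857], 0.59)]
top stop_arm_long_end [([0.6169, -0.0081, 0.0333], 0.95), ([0.7126, -0.0511, 0.0081], 0.74)]
top stop_arm_short_end [([0.4705, 0.0524, 0.0358], 0.64)]
top long_parcel [([0.436, -0.2849, 0.001], 0.58), ([0.6148, -0.0104, 0.0297], 0.43)]
top wide_parcel [([0.4097, 0.2417, 0.0036], 0.92), ([0.4709, 0.054, 0.0353], 0.26)]
top tape [([0.6124, -0.3126, 0.0008], 0.71), ([0.5238, 0.0335, 0.0384], 0.59)]
side gauge_pin [([0.5267, 0.0294, 0.0361], 0.65), ([0.4696, 0.0536, 0.0291], 0.19)]
side gauge_fence [([0.7097, -0.0505, 0.0104], 0.93)]
side stop_arm_grip [([0.5281, 0.0294, 0.0843], 0.59)]
side long_parcel [([0.4402, -0.2846, -0.0013], 0.91)]
0.0 0.85
```

View pics/both0.png

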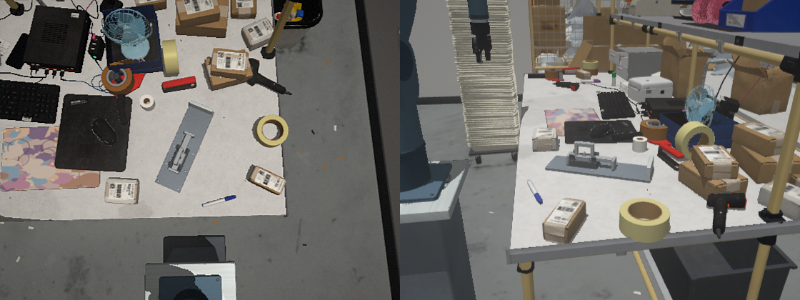

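The pictures show the gauge mid-bench at about (183,145), the brown parcel at (265,180) to the right, the tape above it and the white parcel at lower left. The networks agree on these positions. I'm moving towards the handle now.

servo_tool(deltas=[-0.02,-0.02,0,0,0,2,-0.05,-0.05,0,0,0,4,-0.08,-0.08,0,0,0,6,-0.11,-0.11,0,0,0,8.7,-0.14,-0.14,0,0,0,8.7,-0.17,-0.165,0,0,0,8.7,-0.2,-0.19,0,0,0,8.7,-0.23,-0.22,0,0,0,8.7], hand=1, newtons=60)

```text
clock: 1.52
tool_pos: [0.3377, 0.3519, 0.2567]
ee_rot: [0.21, 0.978, 0.001, 0.0]
wrist_force: [0.2, -0.6, -0.5]
gripper_width: 0.0855
grip_force: 0.0
```

```bash
python3 - <<'E'
from h import *
s=sense(); print(s['clock'],s['tool_pos'],s['qpos']); r=R.from_quat(s['ee_rot']).as_matrix(); print(r)
print(to_tool(np.array([0.526,0.031,0.20])-s['tool_pos']))
# parcel orientation from top outline, at top height
camera('top'); o=outline_of('long_parcel','top')[0]; m=o['region'].astype(np.uint8)
P=camera_params('top'); K=P['intrinsics']; T=np.array(P['world_from_camera'])
v,u=np.nonzero(m); d=(np.c_[u,v,np.ones(len(u))]@np.linalg.inv(K).T)@T[:3,:3].T
w=T[:3,3]+d*((0.048-T[2,3])/d[:,2])[:,None]
print(len(u),o['score'],cv2.minAreaRect((w[:,:2]*1000).astype(np.float32)))
E
```

```text
1.5167 [0.3377 0.3519 0.2567] [-0.9928  0.2578  0.1113  1.9639 -0.0356  0.9203  0.2837]
[[-0.9117  0.4109  0.0009]
 [ 0.4109  0.9117  0.0012]
 [-0.0003  0.0014 -1.    ]]
[-0.3035 -0.2153  0.0565]
1227 0.65 ((435.43206787109375, -277.8323669433594), (126.5038833618164, 65.54412841796875), 61.545387268066406)
```

servo_tool(deltas=[-0.03,-0.021,0.005,0,0,0,-0.06,-0.043,0.01,0,0,0,-0.09,-0.064,0.01,0,0,0,-0.12,-0.086,0.02,0,0,0,-0.15,-0.107,0.02,0,0,0,-0.18,-0.129,0.03,0,0,0,-0.21,-0.15,0.03,0,0,0,-0.235,-0.168,0.03,0,0,0])

```text
clock: 2.28
tool_pos: [0.4826, 0.1013, 0.2261]
ee_rot: [0.211, 0.978, -0.0, 0.0]
wrist_force: [1.3, 0.3, -0.1]
gripper_width: 0.0856
grip_force: 0.0
```

servo_tool(deltas=[-0.025,-0.018,0.005,0,0,0,-0.05,-0.036,0.01,0,0,0,-0.068,-0.047,0.02,0,0,0,-0.068,-0.047,0.02,0,0,0,-0.068,-0.047,0.02,0,0,0])

```text
clock: 2.7
tool_pos: [0.5246, 0.032, 0.2059]
ee_rot: [0.211, 0.977, -0.0, -0.0]
wrist_force: [0.7, -0.3, -0.1]
gripper_width: 0.0853
grip_force: 0.0
```

```bash
python3 - <<'E'
from h import *
s=sense(); print(s['clock'],s['tool_pos'],s['qpos'],R.from_quat(s['ee_rot']).as_matrix()[:,1])
save('wrist','w1.png')
marks('wrist',['gauge_pin','gauge_fence','stop_arm','stop_arm_grip','stop_arm_long_end','stop_arm_short_end'])
E
```

```text
2.7 [0.5246 0.032  0.2059] [-0.3718  0.3994  0.2825  1.9257 -0.1462  0.837   1.133 ] [ 0.413   0.9107 -0.0006]
wrist gauge_pin []
wrist gauge_fence []
wrist stop_arm [([0.5209, 0.0285, 0.0339], 0.58)]
wrist stop_arm_grip [([0.525, 0.0302, 0.0799], 0.89), ([0.6414, -0.0207, 0.0119], 0.5)]
wrist stop_arm_long_end [([0.6126, -0.0108, 0.0381], 0.55)]
wrist stop_arm_short_end [([0.4739, 0.0529, 0.0297], 0.86)]
```

View pics/w1.png

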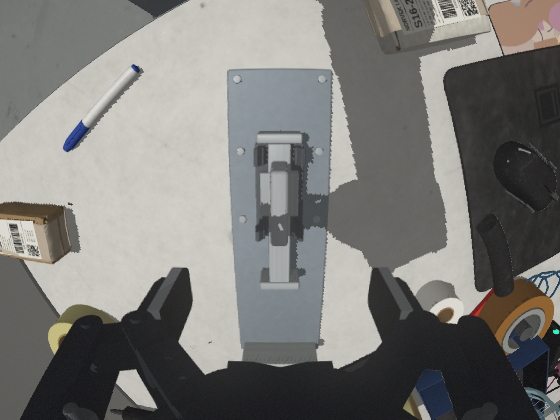

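The wrist view shows the arm's handle at (280,195), square to the jaws, with the short end at (280,138) and the long end at (280,285). The plate screws near (237,79) and (322,79) will fix the axis.

```bash
python3 - <<'E'
from h import *
P=camera_params('wrist'); K=np.array(P['intrinsics']); T=np.array(P['world_from_camera'])
def ray(u,v,z):
    x=(u-K[0,2])/K[0,0]; y=(v-K[1,2])/K[1,1]; r=np.hypot(x,y)
    d=T[:3,:3]@np.array([np.sin(r)*x/r,np.sin(r)*y/r,np.cos(r)]); return (T[:3,3]+d*((z-T[2,3])/d[2]))
q=[ray(*p,0.01) for p in [(237,79),(322,79),(241,151),(319,151),(242,219),(318,219)]]
for a,b in zip(q[::2],q[1::2]): print((a+b)/2, np.degrees(np.arctan2(*(a-b)[1::-1])))
a,b=(q[0]+q[1])/2,(q[4]+q[5])/2; print('axis',np.degrees(np.arctan2(*(b-a)[1::-1])))
print('short pad outer top',ray(281,133,0.044),'long outer',ray(280,289,0.044))
print(sense()['tool_pos'])
i=cv2.imread('pics/w1.png')[100:320,200:360]; cv2.imwrite('pics/w1c.png',cv2.resize(i,None,fx=2.7,fy=2.7,interpolation=cv2.INTER_CUBIC))
E
```

```text
[0.4291 0.0764 0.01  ] -114.22841627827374
[0.4935 0.048  0.01  ] -114.20906022731138
[0.5579 0.019  0.01  ] -114.21288176556116
axis -24.012408584644586
short pad outer top [0.4751 0.0572 0.044 ] long outer [ 0.6156 -0.0069  0.044 ]
[0.5244 0.0336 0.2066]
```

View pics/w1c.png

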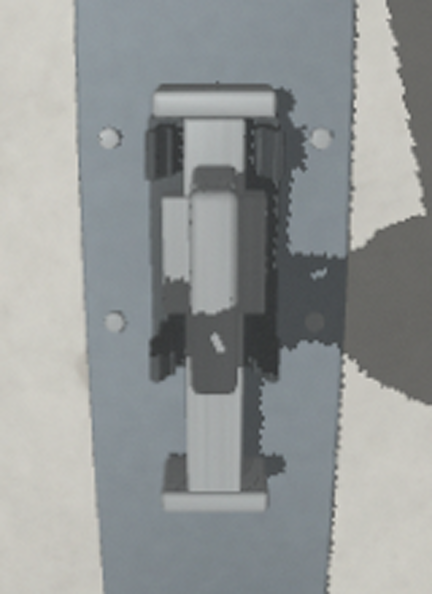

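servo_tool(deltas=[0,0,0.02,0,0,0,0,0,0.05,0,0,0,0,0,0.08,0,0,0,0,0,0.1,0,0,0,0,0,0.115,0,0,0,0,0,0.1195,0,0,0,0,0,0.1195,0,0,0,0,0,0.1195,0,0,0])

```text
clock: 3.72
tool_pos: [0.5249, 0.0328, 0.0875]
ee_rot: [0.21, 0.978, 0.0, 0.0]
wrist_force: [-0.3, 0.2, 0.6]
gripper_width: 0.0854
grip_force: 0.0
```

servo_tool(deltas=[0,0,0,0,0,0,0,0,0,0,0,0,0,0,0,0,0,0,0,0,0,0,0,0,0,0,0,0,0,0,0,0,0,0,0,0,0,0,0,0,0,0,0,0,0,0,0,0], hand=-1, newtons=60)

```text
clock: 4.38
tool_pos: [0.5244, 0.0323, 0.087]
ee_rot: [0.21, 0.978, -0.0, -0.0]
wrist_force: [-1.2, -0.7, 5.3]
gripper_width: 0.0132
grip_force: 58.7
```

```bash
python3 - <<'E'
from h import *
s=sense(); print(s)
E
```

```text
{'clock': 4.3833, 'qpos': array([-0.3186,  0.5932,  0.22  ,  1.9852, -0.2221,  0.586 ,  1.1976]), 'qvel': array([ 0.0004,  0.0009, -0.0014,  0.0005,  0.0005,  0.0012,  0.0002]), 'tau': array([ -0.6323, -48.4635,   3.6445, -16.0605,  -0.1759,  -0.4525,
         0.0403]), 'tool_pos': array([0.5244, 0.0323, 0.087 ]), 'ee_rot': array([ 0.2104,  0.9776, -0.0001, -0.    ]), 'wrist_force': array([-1.2067, -0.7093,  5.31  ]), 'moment': array([-0.2571,  0.3226, -0.0677]), 'grip_force': 58.7390273809433, 'gripper_width': 0.013198503123022664}
```

servo_tool(deltas=[0,0,-0.005,0,0,0,0,0,-0.012,0,0,0,0,0,-0.02,0,0,0,0,0,-0.03,0,0,0,0,0,-0.04,0,0,0,0,0,-0.055,0,0,0,0,0,-0.07,0,0,0,0,0,-0.08,0,0,0])

```text
clock: 5.05
tool_pos: [0.5252, 0.0327, 0.169]
ee_rot: [0.21, 0.978, 0.0, 0.001]
wrist_force: [-0.3, 0.3, -3.3]
gripper_width: 0.0127
grip_force: 58.7
```

servo_tool(deltas=[0,0,0,0,0,3,0,0,0,0,0,8,0,0,0,0,0,14,0,0,0,0,0,20,0,0,0,0,0,26,0,0,0,0,0,32,0,0,0,0,0,38,0,0,0,0,0,44])

```text
clock: 5.72
tool_pos: [0.5245, 0.0328, 0.1674]
ee_rot: [0.563, 0.826, 0.0, 0.0]
wrist_force: [0.9, -1.2, -2.1]
gripper_width: 0.0134
grip_force: 58.6
```

```bash
python3 - <<'E'
from h import *
s=sense(); print(s['clock'],s['tool_pos'],s['qpos'],R.from_quat(s['ee_rot']).as_matrix()[:,1],s['wrist_force'],s['gripper_width'])
a=save('side','side1.png')
E
```

```text
5.7167 [0.5245 0.0328 0.1674] [-0.5093  0.4823  0.4637  1.9617 -0.3048  0.765   0.5049] [0.9308 0.3656 0.0006] [ 0.9331 -1.1726 -2.0693] 0.013380987307521455
```

View pics/side1.png

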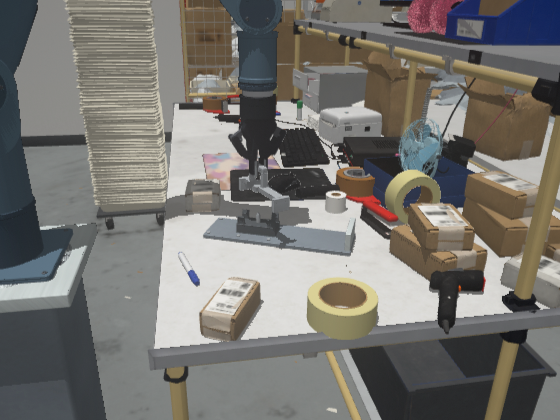

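The arm is held level at (262,190), clear of the saddle at (258,225). I'm continuing the turn.

servo_tool(deltas=[0,0,0,0,0,6,0,0,0,0,0,12,0,0,0,0,0,18,0,0,0,0,0,24,0,0,0,0,0,30,0,0,0,0,0,36,0,0,0,0,0,42,0,0,0,0,0,48])

```text
clock: 6.43
tool_pos: [0.5245, 0.0329, 0.1673]
ee_rot: [0.85, 0.527, 0.0, -0.0]
wrist_force: [-0.6, -0.8, -2.5]
gripper_width: 0.0131
grip_force: 58.6
```

servo_tool(deltas=[0,0,0,0,0,6,0,0,0,0,0,12,0,0,0,0,0,18,0,0,0,0,0,24,0,0,0,0,0,30,0,0,0,0,0,36,0,0,0,0,0,42,0,0,0,0,0,48])

```text
clock: 7.1
tool_pos: [0.5245, 0.0331, 0.1672]
ee_rot: [0.991, 0.136, 0.0, -0.0]
wrist_force: [0.1, 0.0, -2.7]
gripper_width: 0.0131
grip_force: 58.6
```

servo_tool(deltas=[0,0,0,0,0,6,0,0,0,0,0,12,0,0,0,0,0,18,0,0,0,0,0,24,0,0,0,0,0,30,0,0,0,0,0,36,0,0,0,0,0,40,0,0,0,0,0,40])

```text
clock: 7.77
tool_pos: [0.5244, 0.0332, 0.1668]
ee_rot: [0.978, -0.21, -0.0, -0.0]
wrist_force: [-0.0, 0.6, -2.7]
gripper_width: 0.013
grip_force: 58.6
```

```bash
python3 - <<'E'
from h import *
s=sense(); print(s['clock'],s['tool_pos'],s['qpos'],s['wrist_force'],s['gripper_width'])
M=R.from_quat(s['ee_rot']).as_matrix(); print(M, np.degrees(np.arctan2(M[1,1],M[0,1])))
save('wrist','w2.png')
marks('wrist',['stop_arm','stop_arm_grip','stop_arm_long_end','stop_arm_short_end','gauge_pin','gauge_fence'])
E
```

```text
7.7667 [0.5244 0.0332 0.1668] [-0.9044  0.7127  1.0637  1.9806 -0.7891  0.937  -1.4225] [-0.0044  0.5951 -2.6632] 0.012955890250765536
[[ 0.9119 -0.4105 -0.0005]
 [-0.4105 -0.9119  0.0003]
 [-0.0006 -0.0001 -1.    ]] -114.23392608104768
wrist stop_arm [([0.5248, 0.0306, 0.1123], 0.68)]
wrist stop_arm_grip [([0.5257, 0.0296, 0.1598], 0.59)]
wrist stop_arm_long_end [([0.4336, 0.0756, 0.1167], 0.66), ([0.5267, 0.0314, 0.1563], 0.61)]
wrist stop_arm_short_end [([0.574, 0.0069, 0.1113], 0.8)]
wrist gauge_pin []
wrist gauge_fence []
```

View pics/w2.png

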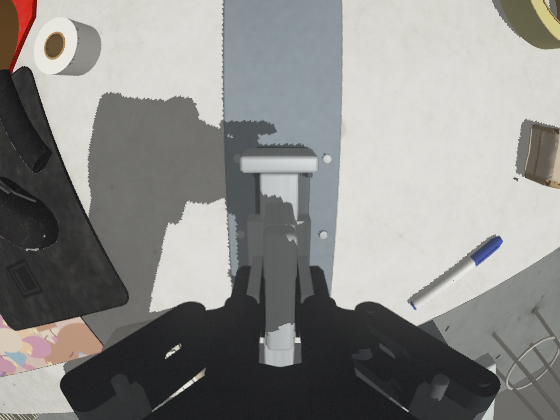

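The arm is turned: the short pad at (280,163) now points to the fence, in line with the plate. I'm lowering it onto the pin and watching the force.

servo_tool(deltas=[0,0.0005,0.008,0,0,0,0,0.0007,0.02,0,0,0,0,0.0007,0.03,0,0,0,0,0.0007,0.038,0,0,0,0,0.0007,0.044,0,0,0,0,0.0007,0.048,0,0,0,0,0.0007,0.052,0,0,0,0,0.0007,0.055,0,0,0])

```text
clock: 8.78
tool_pos: [0.5242, 0.0319, 0.1114]
ee_rot: [0.978, -0.21, 0.0, 0.0]
wrist_force: [0.1, 0.4, -2.6]
gripper_width: 0.013
grip_force: 58.6
```

servo_tool(deltas=[0,0,0.001,0,0,0,0,0,0.002,0,0,0,0,0,0.003,0,0,0,0,0,0.004,0,0,0,0,0,0.005,0,0,0,0,0,0.006,0,0,0])

```text
clock: 9.28
tool_pos: [0.5243, 0.032, 0.1058]
ee_rot: [0.978, -0.21, 0.0, -0.0]
wrist_force: [-1.0, -0.7, -2.8]
gripper_width: 0.0126
grip_force: 58.6
```

servo_tool(deltas=[0,0,0.001,0,0,0,0,0,0.002,0,0,0,0,0,0.003,0,0,0,0,0,0.004,0,0,0,0,0,0.006,0,0,0,0,0,0.008,0,0,0])

```text
clock: 9.78
tool_pos: [0.5242, 0.032, 0.0977]
ee_rot: [0.978, -0.21, 0.0, -0.0]
wrist_force: [-0.2, 0.5, -2.5]
gripper_width: 0.0129
grip_force: 58.6
```

servo_tool(deltas=[0,0,0.002,0,0,0,0,0,0.004,0,0,0,0,0,0.006,0,0,0,0,0,0.008,0,0,0,0,0,0.0095,0,0,0,0,0,0.0105,0,0,0,0,0,0.0108,0,0,0,0,0,0.0108,0,0,0])

```text
clock: 10.45
tool_pos: [0.5242, 0.0319, 0.0871]
ee_rot: [0.978, -0.21, -0.0, -0.0]
wrist_force: [-0.1, -0.9, -1.6]
gripper_width: 0.0128
grip_force: 58.8
```

servo_tool(deltas=[0,0,0.0005,0,0,0,0,0,0.001,0,0,0,0,0,0.001,0,0,0])

```text
clock: 10.7
tool_pos: [0.5244, 0.032, 0.0869]
ee_rot: [0.978, -0.21, 0.0, -0.001]
wrist_force: [-2.8, 2.1, 10.4]
gripper_width: 0.0133
grip_force: 60.5
```

servo_tool(deltas=[0,0,0,0,0,0,0,0,0,0,0,0,0,0,0,0,0,0,0,0,0,0,0,0,0,0,0,0,0,0,0,0,0,0,0,0,0,0,0,0,0,0,0,0,0,0,0,0], hand=1)

```text
clock: 11.37
tool_pos: [0.5242, 0.0319, 0.086]
ee_rot: [0.978, -0.21, -0.0, 0.0]
wrist_force: [-0.2, 0.0, -0.2]
gripper_width: 0.0856
grip_force: 0.0
```

servo_tool(deltas=[0,0,-0.01,0,0,0,0,0,-0.03,0,0,0,0,0,-0.055,0,0,0,0,0,-0.08,0,0,0,0,0,-0.11,0,0,0,0,0,-0.13,0,0,0,0,0,-0.13,0,0,0])

```text
clock: 11.95
tool_pos: [0.5263, 0.0313, 0.2203]
ee_rot: [0.978, -0.211, 0.003, -0.001]
wrist_force: [0.1, -0.8, -0.1]
gripper_width: 0.0854
grip_force: 0.0
```

```bash
python3 - <<'E'
from h import *
s=sense(); print(s['clock'],s['tool_pos'],s['qpos'],s['wrist_force'],s['gripper_width'])
a=save('side','s2.png')
marks('side',['stop_arm_grip','stop_arm','stop_arm_short_end','long_parcel'])
b=save('wrist','w3.png')
marks('wrist',['stop_arm_grip','stop_arm','stop_arm_short_end','gauge_bed'])
cv2.imwrite('pics/c3.png',np.hstack([cv2.resize(a[130:340,150:430],(400,300),interpolation=2),cv2.resize(b,(400,300))])[:,:,::-1])
E
```

```text
11.95 [0.5263 0.0313 0.2203] [-0.9617  0.647   1.1529  1.9438 -0.7046  1.0205 -1.4795] [ 0.1495 -0.8317 -0.079 ] 0.08536662475563371
side stop_arm_grip [([0.5229, 0.0339, 0.0869], 0.63)]
side stop_arm [([0.5228, 0.0336, 0.032], 0.98), ([0.6175, -0.3132, -0.0018], 0.56)]
side stop_arm_short_end [([0.5692, 0.0075, 0.028], 0.74), ([0.526, 0.0342, 0.0308], 0.55)]
side long_parcel [([0.4353, -0.2862, -0.0008], 0.69), ([0.4088, 0.2414, 0.0045], 0.61)]
wrist stop_arm_grip [([0.524, 0.031, 0.0798], 0.7)]
wrist stop_arm [([0.5247, 0.0323, 0.0329], 0.63)]
wrist stop_arm_short_end [([0.5755, 0.0074, 0.0314], 0.74)]
wrist gauge_bed [([0.6435, -0.021, 0.011], 0.62)]
```

View pics/c3.png

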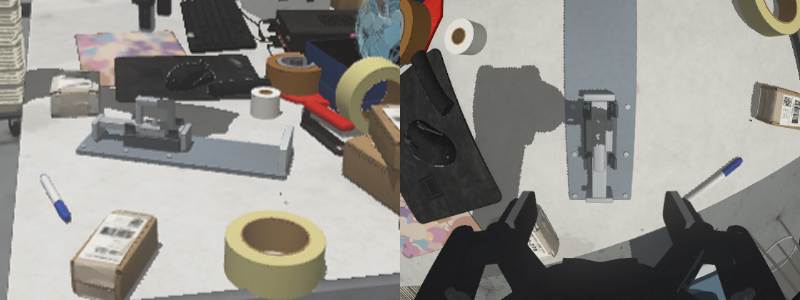

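The arm is seated: it sits low between its guides with the short pad toward the fence (left panel, around (155,120)). I'm moving on to the parcel at (115,255).

servo_tool(deltas=[0.003,0.02,0,0,0,-4,0.008,0.055,0,0,0,-10,0.013,0.09,0,0,0,-16,0.018,0.125,0,0,0,-23,0.024,0.16,0,0,0,-30,0.03,0.195,0,0,0,-37,0.035,0.23,0,0,0,-44,0.04,0.26,0,0,0,-51])

```text
clock: 13.12
tool_pos: [0.4526, -0.2239, 0.2161]
ee_rot: [0.972, 0.233, -0.0, 0.0]
wrist_force: [0.0, -0.3, -0.2]
gripper_width: 0.0855
grip_force: 0.0
```

```bash
python3 - <<'E'
from h import *
s=sense(); print(s['clock'],s['tool_pos'],s['qpos'])
M=R.from_quat(s['ee_rot']).as_matrix(); print(M, np.degrees(np.arctan2(M[1,1],M[0,1])))
print(to_tool(np.array([0.436,-0.284,0.20])-s['tool_pos']))
E
```

```text
13.1167 [ 0.4526 -0.2239  0.2161] [-0.3256  0.4758  0.9031  1.9918 -0.477   0.8988 -0.269 ]
[[ 0.8911  0.4539  0.0001]
 [ 0.4539 -0.8911 -0.0005]
 [-0.0001  0.0005 -1.    ]] -63.00750271443854
[-0.042   0.046   0.0161]
```

servo_tool(deltas=[-0.01,0.01,0,0,0,-6,-0.02,0.02,0.005,0,0,-12,-0.03,0.03,0.01,0,0,-18,-0.04,0.04,0.015,0,0,-24,-0.042,0.046,0.016,0,0,-30,-0.042,0.046,0.016,0,0,-34.5,-0.042,0.046,0.016,0,0,-34.5,-0.042,0.046,0.016,0,0,-34.5])

```text
clock: 13.78
tool_pos: [0.4368, -0.2815, 0.1999]
ee_rot: [0.861, 0.508, 0.0, -0.0]
wrist_force: [-0.5, -0.6, 0.3]
gripper_width: 0.0855
grip_force: 0.0
```

```bash
python3 - <<'E'
from h import *
s=sense(); print(s['clock'],s['tool_pos'],s['qpos'])
M=R.from_quat(s['ee_rot']).as_matrix(); print(M, np.degrees(np.arctan2(M[1,1],M[0,1])))
save('wrist','w4.png'); P=camera_params('wrist'); K=np.array(P['intrinsics']); T=np.array(P['world_from_camera'])
o=outline_of('long_parcel','wrist'); print([a['score'] for a in o])
m=o[0]['region'].astype(np.uint8)
marks('wrist',['long_parcel'])
# top outline at z=.048
v,u=np.nonzero(m); x=(u-K[0,2])/K[0,0]; y=(v-K[1,2])/K[1,1]; r=np.hypot(x,y)+1e-9
d=np.c_[np.sin(r)*x/r,np.sin(r)*y/r,np.cos(r)]@T[:3,:3].T
w=T[:3,3]+d*((0.048-T[2,3])/d[:,2])[:,None]
print(T[:3,3],cv2.minAreaRect((w[:,:2]*1000).astype(np.float32)))
im=cv2.imread('pics/w4.png'); c,_=cv2.findContours(m,0,1); cv2.drawContours(im,c,-1,(0,0,255),1); cv2.imwrite('pics/w4o.png',im)
E
```

```text
13.7833 [ 0.4368 -0.2815  0.1999] [-0.066   0.472   0.7141  1.9627 -0.4066  0.8534  0.3623]
[[ 0.4838  0.8752 -0.0002]
 [ 0.8752 -0.4838  0.0004]
 [ 0.0003 -0.0003 -1.    ]] -28.93664127332404
[0.77]
wrist long_parcel [([0.4333, -0.2844, 0.0013], 0.97)]
[ 0.4773 -0.2103  0.3176] ((437.6408996582031, -282.31756591796875), (124.235595703125, 61.2655029296875), 62.18206024169922)
```

View pics/w4o.png

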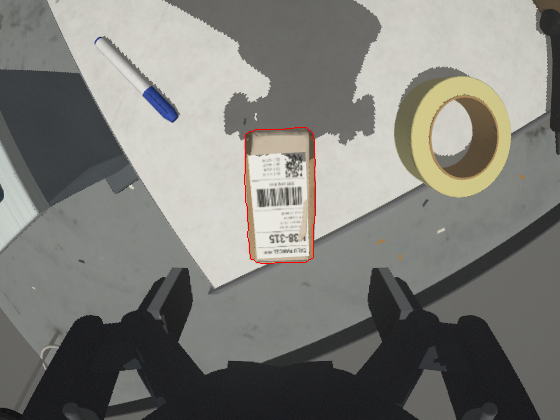

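The outline fits the parcel at (248–315, 128–262), centred between the jaws. I'm descending to grip it.

servo_tool(deltas=[-0.0026,0.0005,0.02,0,0,-1,-0.0026,0.0005,0.05,0,0,-1,-0.0026,0.0005,0.08,0,0,-1,-0.0026,0.0005,0.105,0,0,-1,-0.0026,0.0005,0.125,0,0,-1,-0.0026,0.0005,0.145,0,0,-1,-0.0026,0.0005,0.158,0,0,-1,-0.0026,0.0005,0.166,0,0,-1])

```text
clock: 14.6
tool_pos: [0.4357, -0.2835, 0.0326]
ee_rot: [0.856, 0.517, -0.001, -0.001]
wrist_force: [-0.3, -0.5, 1.5]
gripper_width: 0.0853
grip_force: 0.0
```

servo_tool(deltas=[0,0,0,0,0,0,0,0,0,0,0,0,0,0,0,0,0,0,0,0,0,0,0,0,0,0,0,0,0,0,0,0,0,0,0,0], hand=-1, newtons=35)

```text
clock: 15.1
tool_pos: [0.4365, -0.2841, 0.0345]
ee_rot: [0.856, 0.517, 0.0, 0.0]
wrist_force: [1.4, 0.8, 2.3]
gripper_width: 0.0639
grip_force: 40.1
```

servo_tool(deltas=[0,0,-0.005,0,0,0,0,0,-0.015,0,0,0,0,0,-0.03,0,0,0,0,0,-0.05,0,0,0,0,0,-0.07,0,0,0,0,0,-0.09,0,0,0,0,0,-0.11,0,0,0,0,0,-0.12,0,0,0])

```text
clock: 15.77
tool_pos: [0.4369, -0.2847, 0.1568]
ee_rot: [0.856, 0.517, 0.001, 0.001]
wrist_force: [-0.0, -0.9, -1.2]
gripper_width: 0.0637
grip_force: 39.7
```

```bash
python3 - <<'E'
from h import *
s=sense(); print(s['clock'],s['tool_pos'],s['qpos'],s['gripper_width'],s['grip_force'],s['wrist_force'])
M=R.from_quat(s['ee_rot']).as_matrix(); print(M, np.degrees(np.arctan2(M[1,1],M[0,1])))
bed=np.array([.525,.033])+.1285*np.array([np.cos(np.radians(-24.1)),np.sin(np.radians(-24.1))]); print(bed,to_tool(np.r_[bed,.16]-s['tool_pos']))
E
```

```text
15.7667 [ 0.4369 -0.2847  0.1568] [-0.0156  0.5394  0.6615  1.9879 -0.4729  0.7669  0.44  ] 0.06367387567936021 39.706658720970154 [-0.0225 -0.8727 -1.2044]
[[ 0.4664  0.8845  0.003 ]
 [ 0.8845 -0.4664 -0.0013]
 [ 0.0003  0.0032 -1.    ]] -27.804151542029345
[ 0.6423 -0.0195] [ 0.3305  0.058  -0.0029]
```

servo_tool(deltas=[0.015,0.003,0,0,0,-3,0.045,0.008,0,0,0,-8,0.08,0.014,0,0,0,-14,0.115,0.02,0,0,0,-20,0.15,0.026,0,0,0,-26,0.185,0.032,0,0,0,-32,0.22,0.038,0,0,0,-38,0.25,0.044,0,0,0,-44])

```text
clock: 16.43
tool_pos: [0.5925, -0.0791, 0.1531]
ee_rot: [0.596, 0.803, 0.0, -0.001]
wrist_force: [1.5, -0.2, -1.8]
gripper_width: 0.0637
grip_force: 39.6
```

```bash
python3 - <<'E'
from h import *
s=sense(); print(s['clock'],s['tool_pos'],s['qpos'],s['gripper_width'])
M=R.from_quat(s['ee_rot']).as_matrix(); print(np.degrees(np.arctan2(M[1,1],M[0,1])),to_tool(np.r_[.6423,-.0195,.16]-s['tool_pos']))
E
```

```text
16.4333 [ 0.5925 -0.0791  0.1531] [-0.2574  0.6118  0.4375  1.7795 -0.3393  0.8264  0.636 ] 0.0636630393326138
16.768327358380116 [ 0.0427  0.0649 -0.0068]
```

servo_tool(deltas=[0.01,0.015,0,0,0,-6,0.02,0.03,-0.003,0,0,-12,0.03,0.045,-0.005,0,0,-18,0.038,0.058,-0.006,0,0,-24,0.042,0.065,-0.006,0,0,-30,0.042,0.065,-0.006,0,0,-36,0.042,0.065,-0.006,0,0,-42,0.042,0.065,-0.006,0,0,-48])

```text
clock: 17.1
tool_pos: [0.6418, -0.0232, 0.1589]
ee_rot: [0.219, 0.976, 0.0, -0.001]
wrist_force: [0.7, 0.5, -2.2]
gripper_width: 0.0641
grip_force: 39.6
```

servo_tool(deltas=[0,0,0,0,0,-1,0,0,0,0,0,-1,0,0,0,0,0,-1])

```text
clock: 17.35
tool_pos: [0.6419, -0.0242, 0.1595]
ee_rot: [0.215, 0.977, 0.0, -0.0]
wrist_force: [-1.0, -0.4, -1.0]
gripper_width: 0.064
grip_force: 39.6
```

```bash
python3 - <<'E'
from h import *
s=sense(); print(s['clock'],s['tool_pos'],s['qpos'],s['gripper_width'])
M=R.from_quat(s['ee_rot']).as_matrix(); print(M,np.degrees(np.arctan2(M[1,1],M[0,1])),to_tool(np.r_[.6423,-.0195,.16]-s['tool_pos']))
a=save('side','s5.png'); marks('side',['long_parcel','gauge_fence','gauge_bed'])
b=save('wrist','w5.png'); marks('wrist',['long_parcel','stop_arm_short_end','gauge_fence'])
c=save('top','t5.png'); marks('top',['long_parcel'])
cv2.imwrite('pics/c5.png',np.hstack([cv2.resize(a[110:290,220:460],(400,300),interpolation=2),cv2.resize(b,(400,300))])[:,:,::-1])
E
```

```text
17.35 [ 0.6419 -0.0242  0.1595] [-0.186   0.6414  0.2228  1.6428 -0.1733  0.8776  1.2417] 0.06402190305309526
[[-0.9072  0.4207 -0.0008]
 [ 0.4207  0.9072  0.0005]
 [ 0.0009  0.0001 -1.    ]] 65.12263159367701 [ 0.0017  0.0044 -0.0005]
side long_parcel [([0.6477, -0.0278, 0.1204], 0.66)]
side gauge_fence [([0.7068, -0.0499, 0.0124], 0.72)]
side gauge_bed [([0.6423, -0.0221, 0.0073], 0.92), ([0.7072, -0.0473, 0.0118], 0.27)]
wrist long_parcel [([0.6418, -0.0221, 0.1253], 0.65)]
wrist stop_arm_short_end [([0.5769, 0.0076, 0.029], 0.6), ([0.5223, 0.0311, 0.0315], 0.43)]
wrist gauge_fence []
top long_parcel []
```

View pics/c5.png

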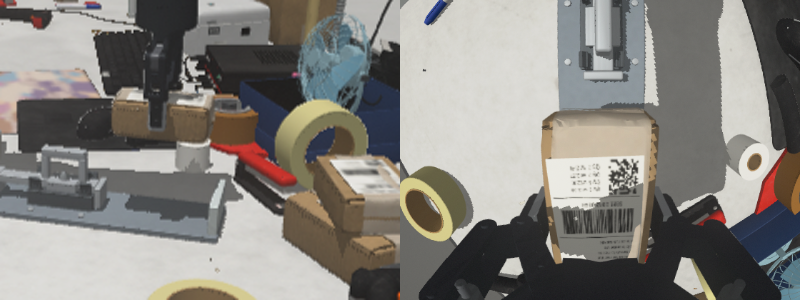

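The parcel is held level over the bed, lengthwise: in the side panel it spans about 113–210 with the finger at 157. I'm measuring its offset in the grip from the end-face edge.

```bash
python3 - <<'E'
from h import *
im=save('wrist','w6.png'); P=camera_params('wrist'); K=np.array(P['intrinsics']); T=np.array(P['world_from_camera']); s=sense()
g=np.array([np.cos(np.radians(-24.15)),np.sin(np.radians(-24.15))]); n=np.array([-g[1],g[0]]); pin=np.array([.525,.033])
f=lambda p:(np.dot(p[:2]-pin,g)*1000,np.dot(p[:2]-pin,n)*1000)
def ray(u,v,z):
    x=(u-K[0,2])/K[0,0]; y=(v-K[1,2])/K[1,1]; r=np.hypot(x,y)+1e-9
    d=T[:3,:3]@np.array([np.sin(r)*x/r,np.sin(r)*y/r,np.cos(r)]); return T[:3,3]+d*((z-T[2,3])/d[2])
print('tcp',f(s['tool_pos']),'cam',f(T[:3,3]),T[2,3])
z=s['tool_pos'][2]-.0345
m=outline_of('long_parcel','wrist')[0]['region']
for u in (240,260,280,300,320):
    v=np.nonzero(m[:,u])[0].min(); print(u,v,f(ray(u,v,z)),'top?',f(ray(u,v,z+.048)))
gr=cv2.cvtColor(im,7).astype(int); print(gr[140:190:1,280])
for v in (200,230,260):
    u=np.nonzero(m[v])[0]; print(v,u.min(),u.max(),f(ray(u.min(),v,z+.048)),f(ray(u.max(),v,z+.048)))
camera('side'); o=outline_of('long_parcel','side')[0]; P=camera_params('side'); K=np.array(P['intrinsics']);T=np.array(P['world_from_camera'])
v,u=np.nonzero(o['region']); print('side',o['score'],u.min(),u.max(),v.min(),v.max(),f(T[:3,3]))
# lower-left and lower-right corners of near face, z
for h in ((u-2*0+0) .argmin(),u.argmax()): print(u[h],v[h])
q=np.linalg.inv(np.c_[K@T[:3,:3].T[:, :]]) 
def proj(p): c=T[:3,:3].T@(p-T[:3,3]); c=K@c; return c[:2]/c[2]
c0=s['tool_pos'][:2]
for e in (-.005,0,.005):
    print(e,[proj(np.r_[c0+g*(e+a*.0635)+n*b*.032,z+h]).round(1).tolist() for a in (-1,1) for b in (-1,1) for h in (0,.048)])
E
```

```text
tcp (np.float64(130.60120651696093), np.float64(-4.785935668428342)) cam (np.float64(50.45208584631003), np.float64(-3.5075029516923)) 0.2777209661119668
240 154 (np.float64(73.9984458003208), np.float64(-22.736779183147444)) top? (np.float64(66.57354828681399), np.float64(-16.673192048816396))
260 153 (np.float64(73.7252211804483), np.float64(-13.213168933825592)) top? (np.float64(66.38647986283259), np.float64(-10.15267145742502))
280 152 (np.float64(73.3872188664515), np.float64(-3.7700837854104363)) top? (np.float64(66.15506016057097), np.float64(-3.6872839053790076))
300 151 (np.float64(72.98241265232399), np.float64(5.6616828058652615)) top? (np.float64(65.87790189961311), np.float64(2.7703541816047954))
320 150 (np.float64(72.50759808558698), np.float64(15.151035916011699)) top? (np.float64(65.55281109072361), np.float64(9.267419972185627))
[150 151 151 151 150 150 150 148 148 148 147 122 100 103 107 109 103 102
 107 112 117 122 131 139 144 148 154 157 160 162 163 166 168 168 171 174
 185 192 194 192 192 192 193 193 192 192 193 193 192 191]
200 198 360 (np.float64(81.985653370
[... 191 characters left out ...]
.69383737821728), np.float64(23.544136869955146))
260 202 356 (np.float64(105.01930159650824), np.float64(-32.80941023686204)) (np.float64(105.63859378376286), np.float64(23.776970894489317))
side 0.73 287 349 163 195 (np.float64(287.57457731035436), np.float64(-979.7569074400474))
287 175
349 169
-0.005 [[281.5, 190.5], [281.8, 168.7], [288.4, 180.7], [288.8, 159.9], [342.0, 196.5], [343.5, 174.1], [345.8, 186.1], [347.3, 164.8]]
0 [[283.9, 190.8], [284.2, 168.9], [290.6, 180.9], [291.1, 160.1], [344.4, 196.7], [346.0, 174.3], [348.1, 186.3], [349.6, 165.0]]
0.005 [[286.2, 191.0], [286.6, 169.1], [292.8, 181.1], [293.3, 160.2], [346.9, 197.0], [348.5, 174.6], [350.4, 186.5], [352.0, 165.2]]
```

The parcel sits about 5 mm toward the fence in the grip, so I'm correcting for that while lowering.

servo_tool(deltas=[0.003,0.002,0,0,0,-0.4,0.006,0.004,0.01,0,0,-0.7,0.007,0.004,0.025,0,0,-0.7,0.007,0.004,0.04,0,0,-0.7,0.007,0.004,0.052,0,0,-0.7,0.007,0.004,0.06,0,0,-0.7,0.007,0.004,0.06,0,0,-0.7])

```text
clock: 18.63
tool_pos: [0.636, -0.018, 0.0977]
ee_rot: [0.208, 0.978, -0.0, -0.002]
wrist_force: [-0.3, -0.3, -1.7]
gripper_width: 0.064
grip_force: 39.6
```

```bash
python3 - <<'E'
from h import *
s=sense(); M=R.from_quat(s['ee_rot']).as_matrix()
g=np.array([np.cos(np.radians(-24.15)),np.sin(np.radians(-24.15))]); n=np.array([-g[1],g[0]]); pin=np.array([.5245,.0323])
f=lambda p:(np.dot(p[:2]-pin,g)*1000,np.dot(p[:2]-pin,n)*1000)
print(s['clock'],s['tool_pos'],np.degrees(np.arctan2(M[1,1],M[0,1])),f(s['tool_pos']))
a=save('side','s7.png'); marks('side',['long_parcel'])
b=save('wrist','w7.png')
cv2.imwrite('pics/c7.png',np.hstack([cv2.resize(a[140:260,225:385],(400,300),interpolation=2),cv2.resize(b[20:230,140:420],(400,300))])[:,:,::-1])
E
```

```text
18.6333 [ 0.636  -0.018   0.0977] 65.94636756581342 (np.float64(122.35975408577815), np.float64(-0.27604344109117007))
side long_parcel [([0.6417, -0.0186, 0.0603], 0.63), ([0.4358, 0.0723, 0.0325], 0.44)]
```

View pics/c7.png

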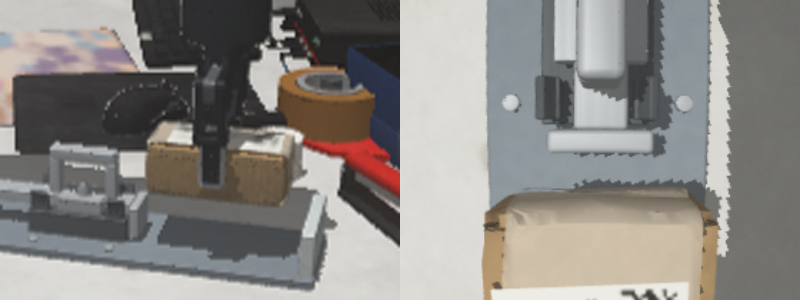

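In the side panel the parcel at (147–290) sits between the arm pad at (147) and the fence at (305). In the wrist panel the pad's edge is near row 130–153 and the parcel's end edge near row 190. One numeric check, then down.

```bash
python3 - <<'E'
from h import *
P=camera_params('wrist'); K=np.array(P['intrinsics']); T=np.array(P['world_from_camera']); s=sense()
g=np.array([np.cos(np.radians(-24.15)),np.sin(np.radians(-24.15))]); pin=np.array([.5245,.0323])
def x(u,v,z):
    a=(u-K[0,2])/K[0,0]; b=(v-K[1,2])/K[1,1]; r=np.hypot(a,b)+1e-9
    d=T[:3,:3]@np.array([np.sin(r)*a/r,np.sin(r)*b/r,np.cos(r)]); p=T[:3,3]+d*((z-T[2,3])/d[2]); return np.dot(p[:2]-pin,g)*1000
print('cam',np.dot(T[:2,3]-pin,g)*1000,T[2,3])
im=cv2.imread('pics/w7.png',0); print(im[95:165,281].tolist())
z=s['tool_pos'][2]-.0345
for v in (109,112,127): print(v,'pad',x(281,v,.044),x(281,v,.014))
for v in (150,152,154,156): print(v,'parcel bottom',x(281,v,z),'top',x(281,v,z+.048))
E
```

```text
cam 44.04058186436519 0.21811699134385246
[198, 198, 197, 197, 197, 196, 197, 196, 197, 196, 195, 195, 191, 176, 150, 127, 156, 176, 190, 205, 203, 202, 203, 203, 201, 199, 196, 194, 191, 176, 159, 125, 89, 150, 149, 150, 151, 150, 150, 151, 151, 151, 151, 151, 149, 148, 149, 147, 149, 149, 150, 141, 91, 84, 84, 84, 89, 96, 99, 112, 110, 105, 102, 109, 113, 116, 124, 132, 141, 145]
109 pad 47.20098163244876 47.74551202153227
112 pad 48.808113217805854 49.62954907825426
127 pad 56.86145774085132 59.070468322334484
150 parcel bottom 66.13193869963122 top 59.16055767230408
152 parcel bottom 67.08802076308918 top 59.81492841909377
154 parcel bottom 68.04588647913288 top 60.47051995028998
156 parcel bottom 69.00561351448397 top 61.12738542328658
```

servo_tool(deltas=[0,0,0.01,0,0,0,0,0,0.022,0,0,0,0,0,0.034,0,0,0,0,0,0.042,0,0,0,0,0,0.047,0,0,0,0,0,0.05,0,0,0,0,0,0.052,0,0,0,0,0,0.0525,0,0,0])

```text
clock: 19.45
tool_pos: [0.6376, -0.0183, 0.0473]
ee_rot: [0.209, 0.978, -0.0, -0.0]
wrist_force: [0.5, 0.5, -0.3]
gripper_width: 0.0638
grip_force: 39.6
```

servo_tool(deltas=[0,0,0.0005,0,0,0,0,0,0.001,0,0,0,0,0,0.001,0,0,0])

```text
clock: 19.7
tool_pos: [0.6378, -0.0182, 0.0468]
ee_rot: [0.209, 0.978, 0.0, 0.0]
wrist_force: [0.1, -0.7, -1.7]
gripper_width: 0.0638
grip_force: 39.6
```

servo_tool(deltas=[0,0,0.0005,0,0,0,0,0,0.001,0,0,0,0,0,0.001,0,0,0])

```text
clock: 19.95
tool_pos: [0.6376, -0.0182, 0.0456]
ee_rot: [0.208, 0.978, 0.0, 0.0]
wrist_force: [-0.3, -0.1, -0.6]
gripper_width: 0.0639
grip_force: 39.6
```

servo_tool(deltas=[0,0,0.0005,0,0,0,0,0,0.001,0,0,0,0,0,0.001,0,0,0,0,0,0.001,0,0,0])

```text
clock: 20.28
tool_pos: [0.6376, -0.0182, 0.0446]
ee_rot: [0.208, 0.978, 0.0, 0.0]
wrist_force: [0.4, 0.5, -0.1]
gripper_width: 0.0637
grip_force: 39.8
```

Touching down; I'm releasing and rising.

servo_tool(deltas=[0,0,0.0006,0,0,0,0,0,0.0006,0,0,0])

```text
clock: 20.45
tool_pos: [0.6376, -0.0182, 0.0445]
ee_rot: [0.208, 0.978, 0.0, -0.0]
wrist_force: [-2.4, 0.2, 6.5]
gripper_width: 0.0638
grip_force: 40.4
```

servo_tool(deltas=[0,0,0,0,0,0,0,0,0,0,0,0,0,0,0,0,0,0,0,0,0,0,0,0,0,0,0,0,0,0,0,0,0,0,0,0,0,0,0,0,0,0], hand=1)

```text
clock: 21.03
tool_pos: [0.6376, -0.0182, 0.0439]
ee_rot: [0.209, 0.978, 0.0, 0.0]
wrist_force: [0.2, 0.4, -0.3]
gripper_width: 0.0854
grip_force: 0.0
```

servo_tool(deltas=[0,0,-0.01,0,0,0,0,0,-0.025,0,0,0,0,0,-0.045,0,0,0,0,0,-0.07,0,0,0,0,0,-0.1,0,0,0,0,0,-0.13,0,0,0,0,0,-0.15,0,0,0,0,0,-0.15,0,0,0])

```text
clock: 21.7
tool_pos: [0.6409, -0.0186, 0.2009]
ee_rot: [0.209, 0.978, 0.001, 0.005]
wrist_force: [1.9, 0.1, 0.5]
gripper_width: 0.0853
grip_force: 0.0
```

```bash
python3 - <<'E'
from h import *
s=sense(); print(s['clock'],s['tool_pos'],s['gripper_width'],s['wrist_force'])
g=np.array([np.cos(np.radians(-24.15)),np.sin(np.radians(-24.15))]); n=np.array([-g[1],g[0]]); pin=np.array([.5247,.0328])
a=save('side','s8.png'); b=save('wrist','w8.png')
for c in ('side','wrist'):
  for k in ('long_parcel','stop_arm'):
    p=np.array(mark_of(k,c)[0]['location']); print(c,k,np.dot(p[:2]-pin,g)*1e3,np.dot(p[:2]-pin,n)*1e3,p[2])
cv2.imwrite('pics/c8.png',np.hstack([cv2.resize(a[140:260,225:385],(400,300),interpolation=2),cv2.resize(b[20:335,70:490],(400,300))])[:,:,::-1])
E
```

```text
21.7 [ 0.6409 -0.0186  0.2009] 0.08527166681590438 [1.9495 0.0622 0.484 ]
side long_parcel 127.19141534456799 -2.5891818486918408 0.007
side stop_arm -0.7614723167724801 -0.012645583782337572 0.0311
wrist long_parcel 121.46115731709709 1.6362344548935992 0.0071
wrist stop_arm 0.9033024013164975 -2.992330993017971 0.0336
```

View pics/c8.png

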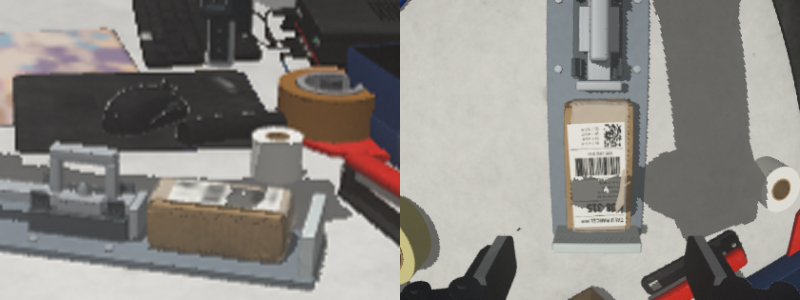

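The final view shows the parcel flat on the plate at (566–631, 100–230) in the right panel. The margins are even, and there are gaps to both the arm pad and the fence. The stop arm is down between its guides.

```bash
python3 -c "
from cell import *; print(hand_in())"
```

```text
the job is handed in; nothing more can be done
None
```

The length gauge is changed over: the stop arm is refitted with its short end to the fence, the long parcel lies flat and centred in its space, and the job was handed in at about 22 s.

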